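# Leak-check the lid seam of a hand-pumped vacuum chamber

### The arm

A 6-joint arm with a two-finger parallel gripper is mounted at the origin on the work surface. World frame = base frame: x ahead of the robot, y to its left, z up, the work surface at z = 0. Lengths are in m, angles in rad, forces in N, time in s.
With the tool pointing down it reaches from about 0.225 to 0.875 m from the base axis. Payload 3.4 kg.
Tool frame: the origin (TCP) lies at the very end of the fingers, on their centre line; the grasp point (between the pads) lies 19 mm behind it (manip.tcp_to_grasp is the distance from the TCP to the grasp point, in m); z points along the fingers, y is the line along which they close (so a half turn about z gives the same grasp; the last joint's range is limited). The gripper opens to 85 mm and grips with 20 to 120 N. Pads are 22 mm wide; open, the fingers measure 114 mm over their backs; the gripper's body (76 mm by 85 mm) begins 54 mm behind the grasp point. The pads swing forward as they close: fully open they stand 13 mm farther back than shut.
Start: joints at [1.006, 0.276, 1.505, -0, 1.361, -0.121], TCP at [0.247, 0.519, 0.231] pointing down, gripper open.
Joint ranges: [-2.89, 2.89], [-0.75, 2.08], [0.22, 2.7], [-1.18, 4.32], [0.11, 2.71], [-2.7, 2.7]. Speed limits (rad/s): [2.57, 2.57, 3.14, 3.14, 3.14, 3.14].

### API

Orientations are given as a unit quaternion [w, x, y, z].
In Python, from rig import status, get_image, job, manip gives the robot as it stands.
- The arm moves only by the tool apply_moves, never from a script. Its arguments are lists of equal length, an entry for each row: "xyz": the shift along the tool's x, y, z each as a share of 0.3 m, from -1 to 1, a list of three; "rot": the turn, a rotation vector about the tool's x, y, z each as a share of 60 degrees, from -1 to 1, a list of three; "hand": the opening, from -1 (shut) to 1 (fully open). A call has 1 to 8 rows; each row shifts and turns the commanded pose from where the row before left it, along the tool's axes as they then stand; what a row does not reach is not made up. A row lasts 1/8 s, in which the tool goes at most 62.5 mm and 10.7 degrees, less where a joint would pass 70% of its speed; a pose out of reach is approached as far as the arm can. A call with a number of a shift or a turn outside -1 to 1 is refused whole. A call with a gripper value outside its range is refused whole. The fingers move at their own pace and stop on an object; "force" is the grip in N (left out, the last holds). Time passes only in rows, so rows that do not move let the fingers close. It gives the time, the measured TCP pose, the force, the opening and the grip force at its end, in the units of the state.
- status.get_state(): the state, without advancing time (a new reading comes with each control period).
- get_image(name): name is "scene" or "top" or "wrist"; returns a dict with "pixels" (384x512x3 uint8, red, green, blue), "fovy" (degrees; the focal length in pixels is half the picture's height over the tangent of half this angle, whatever the lens; pixels are square), "cx", "cy" (the principal point, pixels), "dist" ([k1, k2, p1, p2, k3] as OpenCV has them; the pictures are not rectified), "origin" and "orientation" of the camera in the world; the wrist camera has in their place "tool_from_camera" (4x4, takes a point from camera to tool coordinates, whose origin is the TCP and whose axes are the flange's). Camera axes: x right, y down, z forward; pixel columns grow to the right and rows downward; lengths in m; the calibration is good to about 2 mm. A picture is of the moment at which its call begins: read the wrist's pose just before it. There is no depth.
- job.sign_off(): hands the job in; it is judged then, once.
The state is a dict: "clock": time; "qpos": joint angles; "qd": joint speeds; "effort": joint torques, N m; "position": TCP position; "ee_rot": TCP orientation; "contact_force": force on the tool from outside, world axes, zero at the start; "moment": the same for the moment, N m; "width": finger opening in m; "gripper_force": force on a finger pad.
Only numpy, scipy, OpenCV 4.12 (cv2) and the standard library are available. Lean on these libraries where they do the work, as an engineer would, in place of code of your own. Each camera call takes 0.05 s, during which the arm holds its last target. There are 200 camera calls.

### The job

Leak-check the sample chamber on its rig: pump the red hand lever through three full strokes (right down, then all the way back up), then take the orange-collared probe from its stand and run its sprung tip slowly along the dark groove around the lid, in light unbroken contact from the green mark, round the corner, to the red mark. Only let the sprung tip give, never push the probe down hard, and keep below about 5 cm/s while tracing. Then put the probe back upright in its stand, and do not disturb the beaker, the vial or the pan tin.

Things in the scene. Friction and masses are not known exactly. Their poses are not given: they have to be found in the camera images.
- rig: Leak-test rig, fixed, yaw varies: dark base plate (220 x 335 x 12 mm) carrying a white chamber (136 x 186 mm, about 58 to 74 mm high) and at its -y side a blue hand pump. Origin: under the chamber's centre at bench height; x away from the robot at yaw 0, y left, z up. A knob and a dial on the lid, up to 20 mm high, stay over 20 mm from the groove's centre line.
- seam_mid (a point): Centre of the chamber top, on the rig's z axis, at the groove floor's nominal height (62 mm). An aluminium lid plate (77 x 127 mm) lies inside a white rim; between them, all around, runs the seam: a groove 13 mm wide, 4 mm deep (rim and lid 66 mm high nominally), with a dark floor and square corners, centre line at x = +-45 mm and y = +-70 mm in the rig's frame.
- seam_start (a point): Start of the tracing: groove centre line beside the green square on the near rim, (-45, -45) mm in the rig's frame. x and y are true, z only nominal: the chamber top sits stiffly on levelling screws, up to 8 mm above or below nominal and tilted up to 0.05 rad about the rig's x axis. No pose tells this: feel for it and follow it.
- seam_corner (a point): The corner of the groove that the tracing goes round, (-45, +70) mm in the rig's frame; z only nominal (62 mm).
- seam_end (a point): End of the tracing: groove centre line beside the red square on the +y rim, (+20, +70) mm in the rig's frame; z only nominal (62 mm).
- pump_lever (a joint): Pump lever angle in rad: 0 = up (its rest, sprung), 0.5 = fully down at its stop. A full stroke goes over 0.42 and back below 0.08. It takes about 3 N at the handle to start and 7 N at the bottom, and springs back when let go.
- pump_handle (a point): Middle of the lever's red cross bar (18 mm thick, 70 mm long along the rig's y). The lever is 140 mm long; its pivot is at (70, -170, 85) mm in the rig's frame, the bar on its -x side: 120 mm above the bench when up, 50 mm when fully down, moving nearly straight down (under 5 mm sideways). Push it from above with closed fingertips.
- stand: Fixed probe stand, 100 x 110 mm, yaw varies, on either side of the rig: a white plate (90 x 98 x 8 mm, top 108 mm above the bench) on two grey side walls, with a 29 mm through hole in its middle where the probe hangs by its collar. Origin: under its centre at bench height, straight below the hole.
- probe: Contact probe, about 120 g, hanging upright in the stand. Origin: on its axis at the underside of its orange collar (44 mm across, 6 mm thick). Above the collar a square black grip (22 x 22 mm, sides along the probe's x and y, 6 to 56 mm above the origin), taken from above; below, a steel shaft 14 mm across down to 60 mm under the origin, then the tip.
- probe_tip (a point): Lowest point of the sprung brass ball tip (7 mm across), on the probe's axis, 80 mm below its origin when free. Sprung along the axis: starts to give at 0.4 N, pushes back 0.6 N more per mm, travels 5 mm (about 3.4 N), then is solid; over 8 N on the rig spoils it. Light contact is 0.5 to 3.5 N.
- beaker: Bystander: empty glass beaker, 76 mm across, 100 mm high, origin under its centre; on the side of the rig away from the stand. Leave alone.
- vial: Bystander: small clear vial with red cap, 26 mm across, 55 mm high, origin under its centre. Leave alone.
- pan_tin: Bystander: flat aluminium sample-pan tin, 90 mm across, 18 mm high, origin under its centre. Leave alone.
Mind the look-alikes: they are no part of the job. Leave any turquoise look-alike of the probe alone.

How it is judged:
On the way, in this order (a step that is already met when the one before it is completed fails the run):
1. stroke 1: pump lever pressed down to its stop (joint above 0.42) (value of joint pump_lever above 0.42 rad), for 0.05 s.
2. stroke 1: pump lever let back up (joint below 0.08) (value of joint pump_lever below 0.08 rad), for 0.05 s.
3. stroke 2: pump lever pressed down to its stop (joint above 0.42) (value of joint pump_lever above 0.42 rad), for 0.05 s.
4. stroke 2: pump lever let back up (joint below 0.08) (value of joint pump_lever below 0.08 rad), for 0.05 s.
5. stroke 3: pump lever pressed down to its stop (joint above 0.42) (value of joint pump_lever above 0.42 rad), for 0.05 s.
6. lever back up, probe tip touching (over 0.4 N) in the groove at the green mark (10 mm along, 4.5 mm across) (x of probe_tip in the frame of rig between -0.0495 and -0.0405 m and y of probe_tip in the frame of rig between -0.055 and -0.035 m and contact force between probe and rig above 0.4 N and value of joint pump_lever below 0.08 rad), for 0.1 s.
7. probe tip touching in the near groove, half way to the corner (10 mm along, 4.5 mm across) (x of probe_tip in the frame of rig between -0.0495 and -0.0405 m and y of probe_tip in the frame of rig between 0.002 and 0.022 m and contact force between probe and rig above 0.4 N), for 0.1 s.
8. probe tip touching in the groove's corner (within 7.5 mm) (x of probe_tip in the frame of rig between -0.0525 and -0.0375 m and y of probe_tip in the frame of rig between 0.0625 and 0.0775 m and contact force between probe and rig above 0.4 N), for 0.1 s.
9. probe tip touching in the side groove, half way to the red mark (8 mm along, 4.5 mm across) (x of probe_tip in the frame of rig between -0.02 and -0.004 m and y of probe_tip in the frame of rig between 0.0655 and 0.0745 m and contact force between probe and rig above 0.4 N), for 0.1 s.
10. probe tip touching in the groove at the red mark (10 mm along, 4.5 mm across) (x of probe_tip in the frame of rig between 0.01 and 0.03 m and y of probe_tip in the frame of rig between 0.0655 and 0.0745 m and contact force between probe and rig above 0.4 N), for 0.1 s.
At the end, for the whole second after the job is handed in: The probe hangs upright (within 0.08 rad) and still in the stand's hole, its collar down on the plate (origin within 4 mm of 108 mm height, within 11 mm of the stand's axis), released; the pump lever is up (below 0.08 rad); beaker, vial and pan tin within 20 mm of where they were (horizontal distance between probe and stand below 0.011 m and z of probe in the frame of stand between 0.104 and 0.112 m and angle between probe's own z axis and vertical below 0.08 rad and linear speed of probe below 0.02 m/s and value of joint pump_lever below 0.08 rad and distance of each of beaker, vial, pan_tin from where it was at the start of the episode below 0.02 m); the robot touches nothing.
It fails at once if contact is broken on the way: the tip is low over the groove (below 86 mm height) between 18 mm past the green mark and 18 mm before the red mark without touching (contact force between probe and rig below 0.02 N and ((x of probe_tip in the frame of rig between -0.053 and -0.037 m and y of probe_tip in the frame of rig between -0.027 and 0.078 m and z of probe_tip in the frame of rig between 0.035 and 0.086 m) or (x of probe_tip in the frame of rig between -0.053 and 0.002 m and y of probe_tip in the frame of rig between 0.062 and 0.078 m and z of probe_tip in the frame of rig between 0.035 and 0.086 m))).
It fails at once if the probe presses on the rig with more than 8 N (spring driven solid) (contact force between probe and rig above 8 N).
It fails at once if the probe moves faster than 0.1 m/s while tracing (touching, between 18 mm past the green mark and 18 mm before the red mark) (contact force between probe and rig above 0.3 N and linear speed of probe above 0.1 m/s and ((x of probe_tip in the frame of rig between -0.053 and -0.037 m and y of probe_tip in the frame of rig between -0.027 and 0.078 m and z of probe_tip in the frame of rig between 0.035 and 0.086 m) or (x of probe_tip in the frame of rig between -0.053 and 0.002 m and y of probe_tip in the frame of rig between 0.062 and 0.078 m and z of probe_tip in the frame of rig between 0.035 and 0.086 m))).
It fails at once if a bystander (beaker, vial, pan tin) is shifted 20 mm or knocked over (distance of any of beaker, vial, pan_tin from where it was at the start of the episode above 0.02 m or angle between any of beaker, vial, pan_tin's own z axis and vertical above 0.4 rad).
It also fails if it takes over 72 s, if anything falls off the work surface, if the arm or the gripper's body presses on something with over 40 N, if the wrist force passes 120 N, or if a joint passes its speed limit or range.

## Working session

There is one attempt and no reset: what is moved stays moved. The work goes in short steps, Python scripts to look and compute and a tool call to move; the robot and the scene stay as the last step left them, time stands still between calls to the robot, and variables do not carry over. Pictures are saved under pics/ and viewed, at most 10 in all, crops included, and the job is handed in when it is done.

Besides the shell and the picture viewer there is one more tool, called after "Emit:" in YAML: its name, and indented under it one key for each argument. apply_moves: Moves the arm, as the interface text tells. Its arguments: {"type":"object","properties":{"xyz":{"type":"array","items":{"type":"array","items":{"type":"number","minimum":-1,"maximum":1}}},"rot":{"type":"array","items":{"type":"array","items":{"type":"number","minimum":-1,"maximum":1}}},"hand":{"type":"array","items":{"type":"number"}},"force":{"type":"number"}},"required":["xyz","rot","hand"]}

```bash
ls; mkdir -p pics; cat > h.py <<'E'
import numpy as np, cv2, json, pickle
from rig import status, get_image, job, manip
from scipy.spatial.transform import Rotation as R
def Rq(q): return R.from_quat([q[1],q[2],q[3],q[0]])
def snap(name,fn):
    s=status.get_state(); im=get_image(name)
    if name=="wrist":
        T=np.eye(4);T[:3,:3]=Rq(s["ee_rot"]).as_matrix();T[:3,3]=s["position"]
        T=T@np.array(im["tool_from_camera"])
    else:
        T=np.eye(4);T[:3,:3]=Rq(im["orientation"]).as_matrix();T[:3,3]=im["origin"]
    h,w=im["pixels"].shape[:2]; f=h/2/np.tan(np.radians(im["fovy"])/2)
    K=np.array([[f,0,im["cx"]],[0,f,im["cy"]],[0,0,1]])
    d=dict(px=im["pixels"],K=K,D=np.array(im["dist"],float),T=T)
    pickle.dump(d,open(fn+".pkl","wb")); cv2.imwrite("pics/"+fn+".png",d["px"][:,:,::-1]); return d
def load(fn): return pickle.load(open(fn+".pkl","rb"))
def ray(d,uv):
    p=cv2.undistortPoints(np.array([[uv]],float),d["K"],d["D"])[0,0]
    v=d["T"][:3,:3]@np.array([p[0],p[1],1]); return d["T"][:3,3],v/np.linalg.norm(v)
def atz(d,uv,z):
    o,v=ray(d,uv); return o+v*(z-o[2])/v[2]
def tri(*obs):
    A=np.zeros((3,3));b=np.zeros(3)
    for d,uv in obs:
        o,v=ray(d,uv);M=np.eye(3)-np.outer(v,v);A+=M;b+=M@o
    return np.linalg.solve(A,b)
def proj(d,P):
    Ti=np.linalg.inv(d["T"]); rv=cv2.Rodrigues(Ti[:3,:3])[0]
    return cv2.projectPoints(np.array(P,float).reshape(-1,1,3),rv,Ti[:3,3],d["K"],d["D"])[0][:,0]
E
python3 - <<'E'
from h import *
a=snap("scene","s0");b=snap("top","t0")
for d in(a,b): print(d["T"].round(3).tolist(),d["K"][0,0],d["D"])
s=status.get_state();print({k:np.round(v,3).tolist() for k,v in s.items()}, manip.tcp_to_grasp)
cv2.imwrite("pics/both.png",cv2.resize(np.vstack([a["px"],b["px"]]),(0,0),fx=1,fy=1)[:,:,::-1][:600])
for n in("s0","t0"): cv2.imwrite(f"pics/{n}b.png",cv2.resize(load(n)["px"],(800,600),interpolation=cv2.INTER_CUBIC)[:,:,::-1])
E
```

```text
pics
[[-0.808, 0.468, -0.359, 0.94], [0.59, 0.643, -0.488, 0.463], [0.002, -0.606, -0.796, 0.872], [0.0, 0.0, 0.0, 1.0]] 369.1004577267317 [0.00531391 0.         0.         0.         0.        ]
[[0.024, -0.983, 0.183, 0.338], [-1.0, -0.023, 0.003, 0.006], [0.001, -0.183, -0.983, 1.474], [0.0, 0.0, 0.0, 1.0]] 487.72846802359396 [-0.21558251  0.          0.          0.          0.        ]
{'clock': 0.1, 'qpos': [1.006, 0.277, 1.506, 0.0, 1.361, -0.121], 'qd': [-0.001, -0.002, -0.005, 0.001, 0.0, 0.0], 'effort': [0.003, -41.77, -24.641, -0.0, 0.006, 0.0], 'position': [0.247, 0.519, 0.231], 'ee_rot': [-0.0, 0.22, 0.975, -0.001], 'contact_force': [-0.397, -0.437, 0.08], 'moment': [0.049, -0.03, -0.018], 'gripper_force': 0.0, 'width': 0.086} 0.0187
```

View pics/t0b.png

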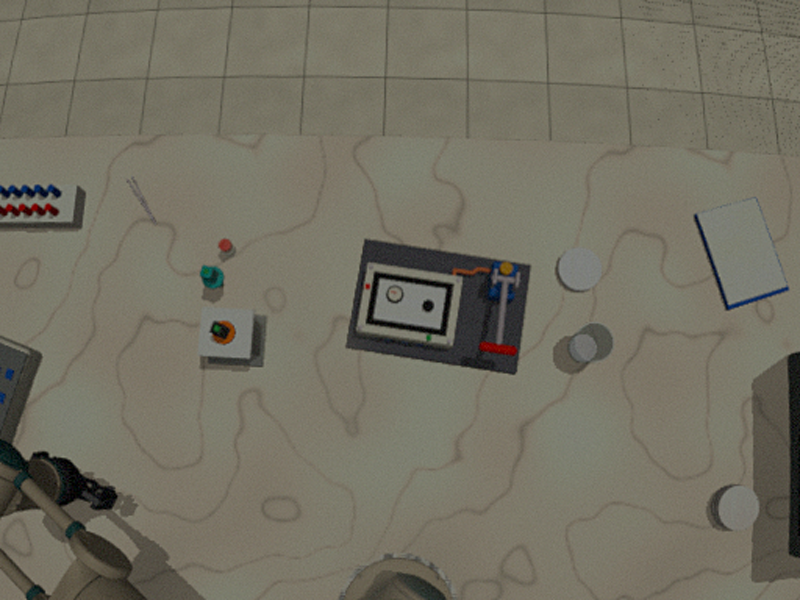

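View pics/s0b.png

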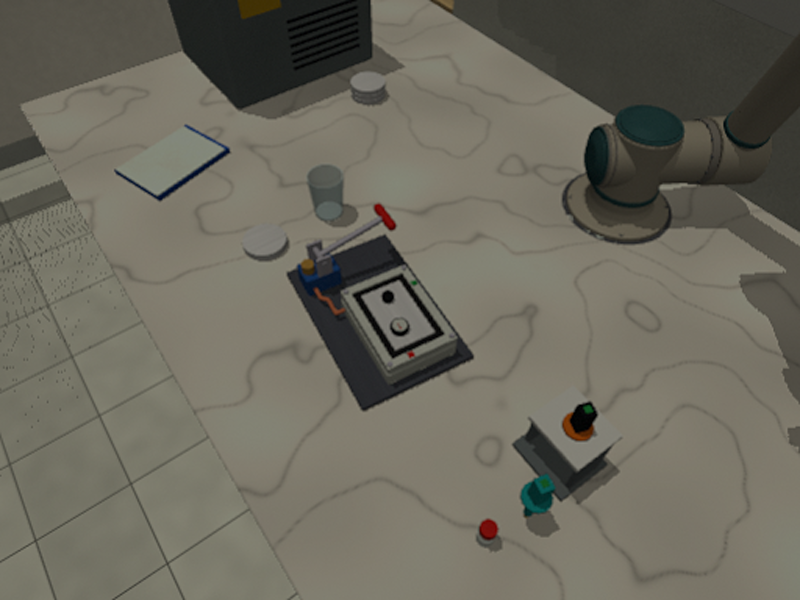

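Top view (800-px scale): the rig's base corners are near (365,240), (530,265), (517,375) and (347,348). The red bar is at (498,350), the stand plate at (227,333) with the orange probe, the turquoise decoy at (211,277), the vial at (226,245), the pan tin at (578,270) and the beaker at (583,347). The scene view agrees.

```bash
python3 - <<'E'
from h import *
t=load("t0");s=load("s0");k=.64
c=[(365,240),(530,265),(517,375),(347,348)]
P=np.array([atz(t,(u*k,v*k),.012) for u,v in c]);print(P.round(3))
print("ctr",P.mean(0).round(3))
for n,a,b in [("bar",(498,350),(385,217)),("collar",(222,333),(579,427)),("griptop",(219,329),(587,409)),("green",(429,338),(415,283)),("red",(368,286),(411,355)),("vialcap",(226,245),(488,529))]:
    print(n,tri((t,np.array(a)*k),(s,np.array(b)*k)).round(3))
for n,a,z in [("standplate",(228,333),.108),("beaker",(585,347),.1),("pantin",(578,270),.018),("decoy",(211,277),.1)]: print(n,atz(t,np.array(a)*k,z).round(3))
d=P[0]-P[1];print("yaw",np.degrees(np.arctan2(d[1],d[0]))-90, np.linalg.norm(d), np.linalg.norm(P[1]-P[2]))
cv2.imwrite("pics/dummy.png",t["px"][:10])
E
```

```text
[[ 0.72   0.081  0.012]
 [ 0.677 -0.247  0.012]
 [ 0.459 -0.22   0.012]
 [ 0.504  0.109  0.012]]
ctr [ 0.59  -0.069  0.012]
bar [ 0.496 -0.17   0.115]
collar [0.515 0.332 0.108]
griptop [0.514 0.328 0.158]
green [ 0.52  -0.046  0.062]
red [0.617 0.071 0.06 ]
vialcap [0.696 0.352 0.045]
standplate [0.515 0.322 0.108]
beaker [ 0.505 -0.333  0.1  ]
pantin [ 0.669 -0.342  0.018]
decoy [0.62  0.363 0.1  ]
yaw -7.409193596912644 0.33058897299388434 0.21971017534239096
```

```bash
cat >> h.py <<'E'
def yawq(deg):  # tool down, tool x at world heading deg
    a=np.radians(deg); x=np.array([np.cos(a),np.sin(a),0]);z=np.array([0,0,-1.]);return R.from_matrix(np.c_[x,np.cross(z,x),z])
def plan(p,deg=None,step=.06):
    s=status.get_state();q=Rq(s["ee_rot"]);q2=q if deg is None else yawq(deg)
    dr=(q.inv()*q2).as_rotvec();d=np.array(p)-s["position"]
    n=int(max(np.ceil(np.linalg.norm(d)/step),np.ceil(np.degrees(np.linalg.norm(dr))/10.5),1))
    X=[];
    for i in range(n):
        qi=q*R.from_rotvec(dr*i/n);X.append((qi.inv().apply(d/n)/.3).round(4).tolist())
    print(n,"xyz",X,"rot",(np.degrees(dr)/n/60).round(4).tolist())
def st():
    s=status.get_state();q=Rq(s["ee_rot"]);print(round(s["clock"],2),np.round(s["position"],4),"xhead",np.degrees(np.arctan2(*q.as_matrix()[[1,0],0])).round(2),"F",np.round(s["contact_force"],2),"w",round(s["width"],4),round(s["gripper_force"],1))
    return s
E
python3 - <<'E'
from h import *
print(np.round(get_image("wrist")["tool_from_camera"],3), get_image("wrist")["fovy"])
st(); plan([.42,.33,.36],180); plan([.50,.42,.36],180)
E
```

```text
[[ 0.    -0.959 -0.283  0.072]
 [ 1.     0.    -0.001 -0.001]
 [ 0.001 -0.283  0.959 -0.144]
 [ 0.     0.     0.     1.   ]] 71.45126067464739
0.2 [0.2467 0.519  0.2307] xhead 154.57 F [ 0.94 -0.01 -0.5 ] w 0.0852 0.0
5 xyz [[-0.1584, -0.0643, -0.0861], [-0.1521, -0.0781, -0.0861], [-0.1446, -0.0912, -0.0861], [-0.1359, -0.1037, -0.0861], [-0.1262, -0.1153, -0.0862]] rot [-0.0002, -0.0001, -0.0848]
6 xyz [[-0.1507, 0.0106, -0.0718], [-0.1511, -0.0005, -0.0718], [-0.1506, -0.0117, -0.0718], [-0.1494, -0.0227, -0.0718], [-0.1473, -0.0337, -0.0718], [-0.1444, -0.0445, -0.0718]] rot [-0.0002, -0.0001, -0.0706]
```

Emit:
apply_moves:
  xyz:
    - [-0.158,-0.064,-0.08]
    - [-0.152,-0.078,-0.08]
    - [-0.145,-0.091,-0.08]
    - [-0.136,-0.104,-0.08]
    - [-0.126,-0.115,-0.08]
    - [0,0,0]
    - [0,0,0]
  rot:
    - [0,0,-0.085]
    - [0,0,-0.085]
    - [0,0,-0.085]
    - [0,0,-0.085]
    - [0,0,-0.085]
    - [0,0,0]
    - [0,0,0]
  hand: [1,1,1,1,1,1,1]

```text
clock: 1.08
position: [0.4198, 0.3305, 0.3508]
ee_rot: [-0.001, -0.0, 1.0, 0.0]
contact_force: [-0.8, -0.4, -0.7]
width: 0.0855
gripper_force: 0.0
```

```bash
python3 - <<'E'
from h import *
st();snap("wrist","w1")
E
```

```text
1.07 [0.4198 0.3305 0.3508] xhead -179.99 F [-0.84 -0.43 -0.73] w 0.0855 0.0
```

Emit:
apply_moves:
  xyz:
    - [-0.1,0.12,0]
    - [-0.1,0.12,0]
    - [-0.1,0.1,0]
    - [0,0,0]
    - [0,0,0]
  rot:
    - [0,0,0]
    - [0,0,0]
    - [0,0,0]
    - [0,0,0]
    - [0,0,0]
  hand: [1,1,1,1,1]

```text
clock: 1.75
position: [0.5086, 0.4332, 0.3502]
ee_rot: [-0.001, -0.002, 1.0, -0.001]
contact_force: [-0.2, 0.2, 0.4]
width: 0.0854
gripper_force: 0.0
```

```bash
python3 - <<'E'
from h import *
st();d=snap("wrist","w2");e=load("w1")
for q in (e,d): print(proj(q,[[.515,.329,.108]]).round(0))
cs=[]
for q in (e,d):
    u,v=proj(q,[[.515,.329,.12]])[0].astype(int);u0=np.clip(u-100,0,512-200);v0=np.clip(v-130,0,384-260);print(u0,v0)
    cs.append(cv2.resize(q["px"][v0:v0+260,u0:u0+200],(400,520),interpolation=cv2.INTER_CUBIC))
cv2.imwrite("pics/st.png",np.hstack(cs)[:,:,::-1])
plan([.49,-.02,.33],180);
E
```

```text
1.75 [0.5086 0.4332 0.3502] xhead -179.83 F [-0.23  0.22  0.44] w 0.0854 0.0
[[254. 228.]]
[[185. 172.]]
154 100
82 43
8 xyz [[0.0082, -0.1886, 0.0089], [0.0081, -0.1886, 0.0089], [0.0081, -0.1886, 0.0089], [0.008, -0.1886, 0.0089], [0.008, -0.1886, 0.0089], [0.0079, -0.1887, 0.0088], [0.0078, -0.1887, 0.0088], [0.0078, -0.1887, 0.0088]] rot [-0.0001, -0.0002, 0.0003]
```

View pics/st.png

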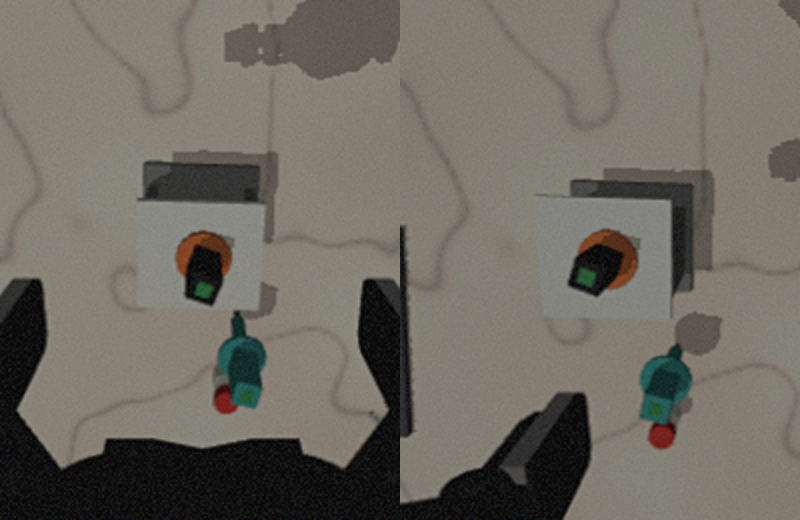

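The left crop shows the stand's plate at (138–264, 200–312), the collar centre at about (203,257) and the green grip top at (204,290). In the right crop the plate is at (535–673, 195–319), the collar at (608,260) and the grip top at (586,277). I'll move on over the rig and look closer there.

Emit:
apply_moves:
  xyz:
    - [0.008,-0.189,0.0]
    - [0.008,-0.189,0.0]
    - [0.008,-0.189,0.0]
    - [0.008,-0.189,0.0]
    - [0.008,-0.189,0.0]
    - [0.008,-0.189,0.0]
    - [0,0,0]
    - [0,0,0]
  rot:
    - [0,0,0]
    - [0,0,0]
    - [0,0,0]
    - [0,0,0]
    - [0,0,0]
    - [0,0,0]
    - [0,0,0]
    - [0,0,0]
  hand: [-1,-1,-1,-1,-1,-1,-1,-1]

```text
clock: 2.8
position: [0.4952, 0.0927, 0.352]
ee_rot: [0.001, -0.0, 1.0, 0.001]
contact_force: [0.8, 0.1, 0.0]
width: -0.0
gripper_force: 0.0
```

```bash
python3 - <<'E'
from h import *
st();snap("wrist","w3")
E
```

```text
2.8 [0.4952 0.0927 0.352 ] xhead -179.97 F [0.82 0.14 0.01] w -0.0 0.0
```

Emit:
apply_moves:
  xyz:
    - [0,-0.189,0.0]
    - [0,-0.189,0.0]
    - [0,-0.1,0.0]
    - [0,0,0]
    - [0,0,0]
  rot:
    - [0,0,0]
    - [0,0,0]
    - [0,0,0]
    - [0,0,0]
    - [0,0,0]
  hand: [-1,-1,-1,-1,-1]

```text
clock: 3.48
position: [0.4964, -0.0493, 0.3513]
ee_rot: [-0.0, -0.002, 1.0, 0.001]
contact_force: [0.5, 0.3, -0.7]
width: -0.0001
gripper_force: 0.0
```

```bash
python3 - <<'E'
from h import *
st();d=snap("wrist","w4");e=load("w3")
cs=[]
for q in (e,d):
    C=proj(q,[[.53,-.07,.06],[.6,.0,.06],[.54,-.2,.06],[.6,-.01,.06]])
    u,v=proj(q,[[.58,-.02,.06]])[0].astype(int);u0=np.clip(u-100,0,512-200);v0=np.clip(v-110,0,384-220);print(u0,v0)
    cs.append(cv2.resize(q["px"][v0:v0+220,u0:u0+200],(400,440),interpolation=cv2.INTER_CUBIC))
g=[]
for n,(u,v) in(("w1",(256,240)),("w2",(172,178))):
    q=load(n)["px"][v-20:v+20,u-20:u+20];g.append(cv2.resize(q,(160,160),interpolation=cv2.INTER_CUBIC))
G=np.hstack(g+[np.zeros((160,480,3),np.uint8)])
cv2.imwrite("pics/rg.png",np.vstack([np.hstack(cs),G])[:,:,::-1])
E
```

```text
3.48 [ 0.4964 -0.0493  0.3513] xhead -179.82 F [ 0.45  0.32 -0.66] w -0.0001 0.0
90 100
171 99
```

View pics/rg.png

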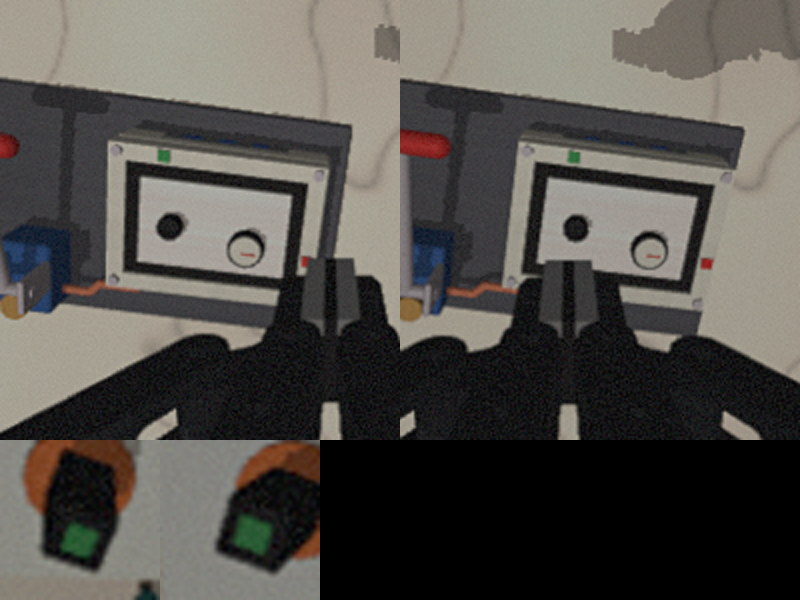

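In these crops the outer groove corners are at left TL (126,161) and TR (308,184), and at right TL (536,163) and TR (714,183). The green square is at (164,156) and (574,157), the red one at (305,261) and (706,264), and the red bar shows at the left edge. The grip's green square has visible corners. Next I fit the rig pose on the edges and work out the stand, probe and grip yaw.

```bash
cat > fit.py <<'E'
from h import *
from scipy.optimize import least_squares
from scipy.ndimage import map_coordinates, gaussian_filter
def W(p,q):
    x,y,th,dz,t=p; q=np.atleast_2d(q).astype(float); z=q[:,2]+dz+t*q[:,1]
    c,s=np.cos(th),np.sin(th); return np.c_[x+c*q[:,0]-s*q[:,1],y+s*q[:,0]+c*q[:,1],z]
w3,w4=load("w3"),load("w4")
O={"w3":(90,100,0),"w4":(171,99,400)}
def px(n,u,v): a,b,c=O[n]; return np.array([a+(u-c)/2,b+v/2])
pts=[("w3",(-.0515,-.0765,.066),126,161),("w3",(-.0515,.0765,.066),308,184),("w4",(-.0515,-.0765,.066),536,163),("w4",(-.0515,.0765,.066),714,183)]
f=lambda p:np.r_[np.concatenate([proj(load(n),W(p,q))[0]-px(n,u,v) for n,q,u,v in pts]),p[4]*20,p[3]*100]
p=least_squares(f,[.57,-.03,-.13,0,0]).x;print("init",p.round(4))
E=[("w3",(-.0515,-.07,.066),(-.0515,.07,.066)),("w4",(-.0515,-.07,.066),(-.0515,.07,.066)),
   ("w3",(-.04,.0765,.066),(-.0,.0765,.066)),("w4",(-.03,.0635,.066),(.03,.0635,.066)),
   ("w3",(-.03,-.0635,.066),(.03,-.0635,.066)),("w4",(-.04,-.0765,.066),(.02,-.0765,.066))]
def sample(p,rng):
    S=[]
    for n,a,b in E:
        d=load(n);g=gaussian_filter(d["px"].astype(float).mean(2),.7)
        Q=np.linspace(a,b,25);uv=proj(d,W(p,Q));t=uv[-1]-uv[0];t/=np.linalg.norm(t);nn=np.array([-t[1],t[0]])
        k=np.arange(-rng,rng+.1,.1);pp=uv[:,None]+k[None,:,None]*nn
        v=map_coordinates(g,[pp[...,1],pp[...,0]],order=1);gr=np.abs(np.gradient(v,axis=1))
        kk=k[gr.argmax(1)];med=np.median(kk);ok=abs(kk-med)<1
        print(n,a,"shift",med.round(2),ok.sum());S.append((d,Q[ok],uv[ok]+kk[ok,None]*nn,nn))
    return S
for rng in(4,2.5,2):
    S=sample(p,rng)
    f=lambda p:np.r_[np.concatenate([(proj(d,W(p,Q))-m)@nn for d,Q,m,nn in S]),p[4]*30,p[3]*100]
    r=least_squares(f,p,loss="soft_l1");p=r.x
print("rig",p.round(4),np.degrees(p[2]),"rms",np.sqrt(np.mean(r.fun**2)))
np.save("rig.npy",p)
print("green pred px",[proj(d,W(p,[-.06,-.045,.066])).round(1) for d in(w3,w4)],px("w3",164,156),px("w4",574,157))
print("red",[proj(d,W(p,[.02,.085,.066])).round(1) for d in(w3,w4)],px("w3",305,261),px("w4",706,264))
print("bar",W(np.r_[p[:3],0,0],[-.07,-.17,.12]))
for n,q in(("start",(-.045,-.045,.062)),("corner",(-.045,.07,.062)),("end",(.02,.07,.062))):print(n,W(p,q).round(4))
A,B=load("w1"),load("w2")
a=lambda u,v:(154+u/2,100+v/2);b=lambda u,v:(82+(u-400)/2,43+v/2)
ca=[(138,200),(264,205),(263,312),(137,308)];cb=[(535,195),(669,199),(673,319),(545,317)]
T=np.array([tri((A,a(*i)),(B,b(*j))) for i,j in zip(ca,cb)]);print("plate",T.round(4).tolist(),T.mean(0).round(4))
PA=np.array([atz(A,a(*i),.108) for i in ca]);PB=np.array([atz(B,b(*i),.108) for i in cb]);print("plate z108",PA.mean(0).round(4),PB.mean(0).round(4))
print("collar",tri((A,a(203,257)),(B,b(608,260))).round(4),atz(A,a(203,257),.114).round(4),atz(B,b(608,260),.114).round(4))
ga=[(66,522),(98,527),(94,559),(61,553)];gb=[(239,514),(273,523),(266,555),(233,546)]
a4=lambda u,v:(236+u/4,220+(v-440)/4);b4=lambda u,v:(152+(u-160)/4,158+(v-440)/4)
GA=np.array([atz(A,a4(*i),.164) for i in ga]);GB=np.array([atz(B,b4(*i),.164) for i in gb])
for G in(GA,GB):
    e=G[[1,2]]-G[[0,3]];h=G[[3,2]]-G[[0,1]];print("grip",G.mean(0).round(4),"yaw of y-ish side",np.degrees(np.arctan2(e[:,1],e[:,0])).round(1),"x-ish",np.degrees(np.arctan2(h[:,1],h[:,0])).round(1))
print("griptri",np.mean([tri((A,a4(*i)),(B,b4(*j))) for i,j in zip(ga,gb)],axis=0).round(4))
E
python3 fit.py
```

```text
init [ 0.5871 -0.008  -0.1252 -0.0031 -0.015 ]
w3 (-0.0515, -0.07, 0.066) shift -0.4 25
w4 (-0.0515, -0.07, 0.066) shift -0.5 25
w3 (-0.04, 0.0765, 0.066) shift 0.9 25
w4 (-0.03, 0.0635, 0.066) shift 0.2 25
w3 (-0.03, -0.0635, 0.066) shift 1.4 25
w4 (-0.04, -0.0765, 0.066) shift 0.2 25
w3 (-0.0515, -0.07, 0.066) shift 0.0 25
w4 (-0.0515, -0.07, 0.066) shift -0.1 25
w3 (-0.04, 0.0765, 0.066) shift 0.3 25
w4 (-0.03, 0.0635, 0.066) shift 0.1 25
w3 (-0.03, -0.0635, 0.066) shift 0.3 25
w4 (-0.04, -0.0765, 0.066) shift -0.5 25
w3 (-0.0515, -0.07, 0.066) shift 0.0 25
w4 (-0.0515, -0.07, 0.066) shift 0.0 25
w3 (-0.04, 0.0765, 0.066) shift 0.4 25
w4 (-0.03, 0.0635, 0.066) shift 0.0 25
w3 (-0.03, -0.0635, 0.066) shift 0.2 25
w4 (-0.04, -0.0765, 0.066) shift -0.5 25
rig [ 0.5852 -0.0088 -0.1344  0.0006 -0.0202] -7.702976718676066 rms 0.3811288502998111
green pred px [array([[171.3, 177.2]]), array([[257.5, 176.8]])] [172. 178.] [258.  177.5]
red [array([[243.8, 230.7]]), array([[324.5, 230.6]])] [242.5 230.5] [324. 231.]
bar [[ 0.49303129 -0.16792851  0.12      ]]
start [[ 0.5346 -0.0474  0.0635]]
corner [[0.55   0.0666 0.0612]]
end [[0.6144 0.0578 0.0612]]
plate [[0.4693, 0.2815, 0.1093], [0.4723, 0.3771, 0.111], [0.5589, 0.3782, 0.1184], [0.5624, 0.2773, 0.1051]] [0.5157 0.3285 0.1109]
plate z108 [0.5174 0.3288 0.108 ] [0.5162 0.3284 0.108 ]
collar [0.5164 0.3306 0.1087] [0.5139 0.3307 0.114 ] [0.5154 0.3319 0.114 ]
grip [0.5166 0.3312 0.164 ] yaw of y-ish side [80.3 78.6] x-ish [-8.5 -6.1]
grip [0.5162 0.3305 0.164 ] yaw of y-ish side [74.7 74.2] x-ish [-15.  -16.1]
griptri [0.5157 0.3312 0.1659]
```

```bash
python3 - <<'E'
from h import *
st();plan([.493,-.168,.15],172.3)
E
```

```text
3.52 [ 0.4964 -0.0492  0.3513] xhead -179.79 F [ 0.51  0.45 -0.61] w -0.0001 0.0
4 xyz [[0.0032, -0.0991, 0.1676], [-0.0003, -0.0992, 0.1677], [-0.0037, -0.099, 0.1677], [-0.0071, -0.0988, 0.1677]] rot [0.0002, -0.0, 0.0329]
```

Emit:
apply_moves:
  xyz:
    - [0.003,-0.099,0.168]
    - [0,-0.099,0.168]
    - [-0.004,-0.099,0.168]
    - [-0.007,-0.099,0.168]
    - [0,0,0]
    - [0,0,0]
  rot:
    - [0,0,0.033]
    - [0,0,0.033]
    - [0,0,0.033]
    - [0,0,0.033]
    - [0,0,0]
    - [0,0,0]
  hand: [-1,-1,-1,-1,-1,-1]

```text
clock: 4.28
position: [0.4938, -0.1687, 0.1508]
ee_rot: [0.001, 0.068, 0.998, 0.0]
contact_force: [-0.0, -0.0, 0.2]
width: 0.0001
gripper_force: 0.0
```

Emit:
apply_moves:
  xyz:
    - [0,0,0.06]
    - [0,0,0.06]
    - [0,0,0.06]
    - [0,0,0.05]
    - [0,0,0.04]
    - [0,0,0.02]
    - [0,0,0]
    - [0,0,0]
  rot:
    - [0,0,0]
    - [0,0,0]
    - [0,0,0]
    - [0,0,0]
    - [0,0,0]
    - [0,0,0]
    - [0,0,0]
    - [0,0,0]
  hand: [-1,-1,-1,-1,-1,-1,-1,-1]

```text
clock: 5.28
position: [0.4948, -0.1693, 0.0636]
ee_rot: [0.002, 0.069, 0.998, 0.0]
contact_force: [0.1, 4.8, 7.1]
width: -0.0002
gripper_force: 2.9
```

```bash
python3 - <<'E'
from h import *
st();d=snap("wrist","w5");cv2.imwrite("pics/w5c.png",d["px"][:,:,::-1])
E
```

```text
5.28 [ 0.4948 -0.1693  0.0636] xhead 172.11 F [0.08 4.8  7.15] w -0.0002 2.9
```

View pics/w5c.png

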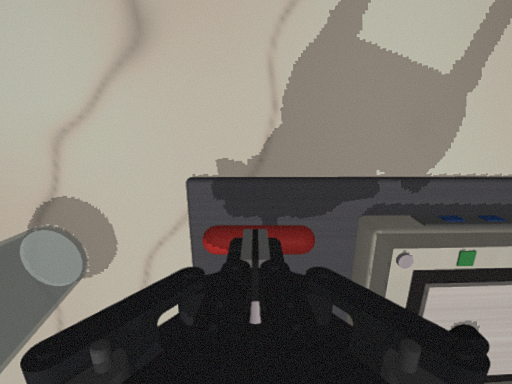

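The picture shows the closed fingertips at (255,240) on the middle of the red bar (205–315, 240). At 63.6 mm with 7 N, the lever is down. The beaker at (52,258) is clear.

Emit:
apply_moves:
  xyz:
    - [0,0,-0.09]
    - [0,0,-0.09]
    - [0,0,-0.09]
    - [0,0,0]
    - [0,0,0]
    - [0,0,0.09]
    - [0,0,0.09]
    - [0,0,0.09]
  rot:
    - [0,0,0]
    - [0,0,0]
    - [0,0,0]
    - [0,0,0]
    - [0,0,0]
    - [0,0,0]
    - [0,0,0]
    - [0,0,0]
  hand: [-1,-1,-1,-1,-1,-1,-1,-1]

```text
clock: 6.32
position: [0.4927, -0.1701, 0.0613]
ee_rot: [0.0, 0.068, 0.998, -0.0]
contact_force: [3.7, 0.8, 5.9]
width: 0.0003
gripper_force: 3.4
```

Emit:
apply_moves:
  xyz:
    - [0,0,0.01]
    - [0,0,0]
    - [0,0,0]
    - [0,0,-0.09]
    - [0,0,-0.09]
    - [0,0,-0.1]
    - [0,0,0]
    - [0,0,0]
  rot:
    - [0,0,0]
    - [0,0,0]
    - [0,0,0]
    - [0,0,0]
    - [0,0,0]
    - [0,0,0]
    - [0,0,0]
    - [0,0,0]
  hand: [-1,-1,-1,-1,-1,-1,-1,-1]

```text
clock: 7.32
position: [0.4916, -0.1694, 0.1422]
ee_rot: [-0.001, 0.068, 0.998, 0.001]
contact_force: [-0.2, 0.1, -0.8]
width: 0.0
gripper_force: 0.0
```

Emit:
apply_moves:
  xyz:
    - [0,0,0.09]
    - [0,0,0.09]
    - [0,0,0.08]
    - [0,0,0.02]
    - [0,0,0]
    - [0,0,0]
    - [0,0,0]
  rot:
    - [0,0,0]
    - [0,0,0]
    - [0,0,0]
    - [0,0,0]
    - [0,0,0]
    - [0,0,0]
    - [0,0,0]
  hand: [-1,-1,-1,-1,-1,-1,-1]

```text
clock: 8.2
position: [0.4921, -0.1697, 0.0597]
ee_rot: [-0.001, 0.068, 0.998, 0.0]
contact_force: [-0.7, -1.0, 6.2]
width: -0.0003
gripper_force: 2.9
```

Emit:
apply_moves:
  xyz:
    - [0,0,-0.09]
    - [0,0,-0.09]
    - [0,0,-0.1]
    - [0,0,-0.12]
    - [0,0,-0.12]
    - [0,0,-0.12]
    - [0,0,0]
    - [0,0,0]
  rot:
    - [0,0,0]
    - [0,0,0]
    - [0,0,0]
    - [0,0,0]
    - [0,0,0]
    - [0,0,0]
    - [0,0,0]
    - [0,0,0]
  hand: [-1,-1,-1,-1,-1,-1,-1,-1]

```text
clock: 9.2
position: [0.4917, -0.1693, 0.2502]
ee_rot: [-0.001, 0.068, 0.998, 0.001]
contact_force: [-0.1, 0.9, -0.5]
width: 0.0002
gripper_force: 0.0
```

```bash
python3 - <<'E'
from h import *
st();plan([.5163,.3308,.255],168.5)
snap("scene","s1");a,b=load("s0")["px"],load("s1")["px"]
print("handle pixels red before/after", [ (lambda m:(m.sum(),np.argwhere(m).mean(0).round(1)))((i[110:170,220:270,0]>100)&(i[110:170,220:270,1]<60)) for i in(a,b)])
E
```

```text
9.2 [ 0.4917 -0.1693  0.2502] xhead 172.16 F [-0.08  0.95 -0.53] w 0.0002 0.0
9 xyz [[0.0163, 0.1848, -0.0015], [0.0176, 0.1846, -0.0015], [0.0189, 0.1845, -0.0016], [0.0202, 0.1844, -0.0016], [0.0215, 0.1842, -0.0016], [0.0228, 0.1841, -0.0017], [0.0241, 0.1839, -0.0017], [0.0254, 0.1837, -0.0017], [0.0267, 0.1835, -0.0017]] rot [0.0001, -0.0003, 0.0068]
handle pixels red before/after [(np.int64(64), array([27.3, 25.8])), (np.int64(70), array([27.4, 25.9]))]
```

Emit:
apply_moves:
  xyz:
    - [0.016,0.185,0]
    - [0.018,0.185,0]
    - [0.019,0.184,0]
    - [0.02,0.184,0]
    - [0.021,0.184,0]
    - [0.023,0.184,0]
    - [0.024,0.184,0]
    - [0.025,0.184,0]
  rot:
    - [0,0,0.007]
    - [0,0,0.007]
    - [0,0,0.007]
    - [0,0,0.007]
    - [0,0,0.007]
    - [0,0,0.007]
    - [0,0,0.007]
    - [0,0,0.007]
  hand: [1,1,1,1,1,1,1,1]

```text
clock: 10.25
position: [0.5141, 0.2761, 0.2497]
ee_rot: [-0.002, 0.098, 0.995, -0.001]
contact_force: [0.7, 0.1, 0.2]
width: 0.0853
gripper_force: 0.0
```

Emit:
apply_moves:
  xyz:
    - [0.027,0.18,0]
    - [0,0,0]
    - [0,0,0]
  rot:
    - [0,0,0.007]
    - [0,0,0]
    - [0,0,0]
  hand: [1,1,1]

```text
clock: 10.62
position: [0.5168, 0.3285, 0.2499]
ee_rot: [-0.001, 0.101, 0.995, -0.001]
contact_force: [0.2, -0.5, 0.4]
width: 0.0851
gripper_force: 0.0
```

```bash
python3 - <<'E'
from h import *
st();d=snap("wrist","w6")
u,v=proj(d,[[.516,.3307,.164]])[0].astype(int);u0=max(u-70,0);v0=min(max(v-90,0),384-150);print(u0,v0)
cv2.imwrite("pics/w6c.png",cv2.resize(d["px"][v0:v0+150,u0:u0+140],(560,600),interpolation=cv2.INTER_CUBIC)[:,:,::-1])
E
```

```text
10.62 [0.5168 0.3285 0.2499] xhead 168.41 F [ 0.22 -0.49  0.39] w 0.0851 0.0
188 108
```

View pics/w6c.png

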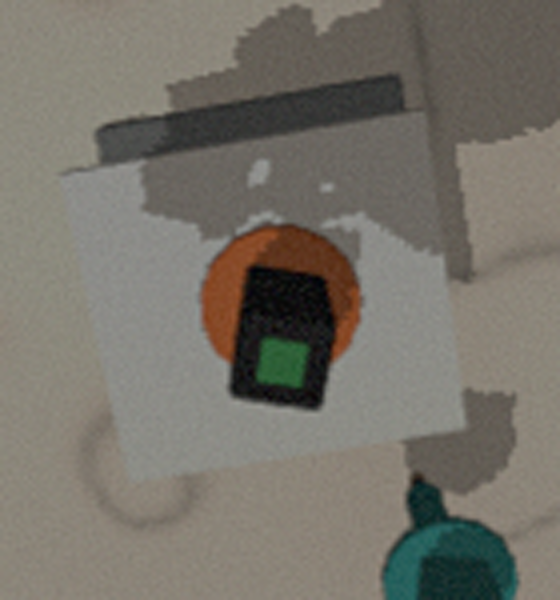

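The crop shows the plate corners at (62,173), (425,112), (465,428) and (128,482), and the collar centre at about (281,300). The grip's top face has lower corners at (231,394) and (320,407), and the green square's corners are (260,336), (309,341), (304,387) and (256,380).

```bash
python3 - <<'E'
from h import *
d=load("w6");c=lambda u,v:(188+u/4,108+v/4)
G=np.array([atz(d,c(*i),.164) for i in[(260,336),(309,341),(304,387),(256,380)]])
e=G[[1,2]]-G[[0,3]];h=G[[3,2]]-G[[0,1]]
print(G.mean(0),np.degrees(np.arctan2(e[:,1],e[:,0])),np.degrees(np.arctan2(h[:,1],h[:,0])))
a,b=[atz(d,c(*i),.164) for i in[(231,394),(320,407)]];print(np.degrees(np.arctan2(*(b-a)[[1,0]])),np.linalg.norm(b-a))
print("collar",atz(d,c(281,300),.114),"plate",np.mean([atz(d,c(*i),.108) for i in[(62,173),(425,112),(465,428),(128,482)]],axis=0))
print("tri collar",tri((d,c(281,300)),(load("w1"),(154+203/2,100+257/2)),(load("w2"),(82+104,43+130))))
plan([.516,.3305,.19],163)
E
```

```text
[0.51593336 0.33087474 0.164     ] [72.42740663 69.76423058] [-16.69232978 -16.92231353]
69.71172391793681 0.020489570765969668
collar [0.51417995 0.33136104 0.114     ] plate [0.51653547 0.32774587 0.108     ]
tri collar [0.51575925 0.33089823 0.10974889]
2 xyz [[0.0024, 0.004, 0.1007], [0.0027, 0.0037, 0.1007]] rot [-0.0012, -0.0009, 0.0446]
```

Emit:
apply_moves:
  xyz:
    - [0.0025,0.005,0.1]
    - [0.0025,0.005,0.1]
    - [0,0,0.08]
    - [0,0,0.08]
    - [0,0,0.06]
    - [0,0,0]
    - [0,0,0]
  rot:
    - [0,0,0.049]
    - [0,0,0.049]
    - [0,0,0]
    - [0,0,0]
    - [0,0,0]
    - [0,0,0]
    - [0,0,0]
  hand: [1,1,1,1,1,1,1]

```text
clock: 11.55
position: [0.5175, 0.3317, 0.1266]
ee_rot: [0.0, 0.153, 0.988, 0.0]
contact_force: [-0.8, 0.1, 0.3]
width: 0.0853
gripper_force: 0.0
```

```bash
python3 - <<'E'
from h import *
st()
E
```

```text
11.55 [0.5175 0.3317 0.1266] xhead 162.42 F [-0.8   0.05  0.29] w 0.0853 0.0
```

Emit:
apply_moves:
  xyz:
    - [0.004,0.003,0.008]
    - [0,0,0]
    - [0,0,0]
    - [0,0,0]
    - [0,0,0]
    - [0,0,0]
    - [0,0,0]
  rot:
    - [0,0,0]
    - [0,0,0]
    - [0,0,0]
    - [0,0,0]
    - [0,0,0]
    - [0,0,0]
    - [0,0,0]
  hand: [1,-1,-1,-1,-1,-1,-1]
  force: 50

```text
clock: 12.42
position: [0.5161, 0.3337, 0.1235]
ee_rot: [0.0, 0.152, 0.988, 0.0]
contact_force: [-0.7, -1.3, 1.5]
width: 0.0215
gripper_force: 49.2
```

Emit:
apply_moves:
  xyz:
    - [0,0,-0.03]
    - [0,0,-0.08]
    - [0,0,-0.12]
    - [0,0,-0.12]
    - [0,0,0]
    - [0,0,0]
  rot:
    - [0,0,0]
    - [0,0,0]
    - [0,0,0]
    - [0,0,0]
    - [0,0,0]
    - [0,0,0]
  hand: [-1,-1,-1,-1,-1,-1]

```text
clock: 13.18
position: [0.5153, 0.3334, 0.2274]
ee_rot: [-0.001, 0.152, 0.988, -0.0]
contact_force: [-0.1, -0.1, -1.4]
width: 0.0213
gripper_force: 49.1
```

```bash
python3 - <<'E'
from h import *
st();s=status.get_state();print(s["moment"],s["contact_force"]);d=snap("wrist","w7");cv2.imwrite("pics/w7c.png",d["px"][:,:,::-1])
plan([.5346,-.0474,.23],162.3)
E
```

```text
13.18 [0.5153 0.3334 0.2274] xhead 162.49 F [-0.11 -0.12 -1.44] w 0.0213 49.1
[0.01333297 0.05973281 0.00062013] [-0.10800085 -0.12101434 -1.43647594]
7 xyz [[-0.0634, -0.17, -0.0014], [-0.0635, -0.17, -0.0014], [-0.0636, -0.17, -0.0014], [-0.0636, -0.1699, -0.0014], [-0.0637, -0.1699, -0.0015], [-0.0638, -0.1699, -0.0015], [-0.0639, -0.1699, -0.0015]] rot [-0.0003, -0.0003, 0.0005]
```

View pics/w7c.png

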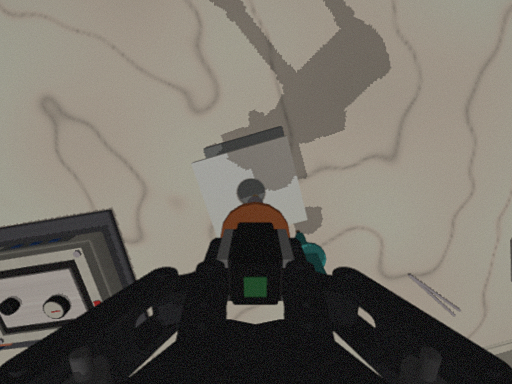

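The probe is held, with the collar at (222–288, 204), the green grip top at (255,287) and the tip hidden under the collar. I compute the probe's axis in the tool frame from the collar rim and the green square.

```bash
python3 - <<'E'
from h import *
from scipy.optimize import least_squares
d=load("w7");p=d["px"].astype(int);r,g,b=p[...,0],p[...,1],p[...,2]
m=(g>1.5*r)&(g>1.3*b)&(g>45);m[:270]=0;m[305:]=0;m[:,:235]=0;m[:,275:]=0
c=np.argwhere(m).mean(0)[::-1];print("green",c,m.sum())
o=(r>1.8*b)&(r>70);o[:195]=0;o[245:]=0;o[:,:215]=0;o[:,300:]=0
T=np.array(get_image("wrist")["tool_from_camera"]);e=dict(d);e["T"]=T
print("green at z-.0405",atz(e,c,-.0405).round(4))
E=np.array([(u,np.argwhere(o[:,u])[0,0]-.5) for u in range(226,286) if o[:,u].any()]);E=E[E[:,1]<225]
Q=np.array([atz(e,q,.0155) for q in E])[:,:2]
s=least_squares(lambda x:np.hypot(*(Q-x).T)-.022,[0,0],loss="soft_l1",f_scale=5e-4);print("collar ctr (z .0155)",s.x.round(4),np.abs(s.fun).mean())
E
```

```text
green [255.         286.45851528] 458
green at z-.0405 [-0.0011 -0.0008 -0.0405]
collar ctr (z .0155) [-0.0021 -0.001 ] 0.0005288624104517497
```

```bash
python3 - <<'E'
from h import *
plan([.5331,-.0464,.19],172.3)
E
```

```text
7 xyz [[-0.0626, -0.1697, 0.0176], [-0.0584, -0.1712, 0.0176], [-0.0542, -0.1726, 0.0176], [-0.05, -0.1739, 0.0175], [-0.0457, -0.1751, 0.0175], [-0.0414, -0.1761, 0.0174], [-0.0371, -0.1771, 0.0174]] rot [-0.0003, -0.0004, -0.0234]
```

Emit:
apply_moves:
  xyz:
    - [-0.063,-0.17,0]
    - [-0.058,-0.171,0]
    - [-0.054,-0.173,0]
    - [-0.05,-0.174,0]
    - [-0.046,-0.175,0.02]
    - [-0.041,-0.176,0.04]
    - [-0.037,-0.177,0.06]
    - [0,0,0]
  rot:
    - [0,0,-0.023]
    - [0,0,-0.023]
    - [0,0,-0.023]
    - [0,0,-0.023]
    - [0,0,-0.024]
    - [0,0,-0.024]
    - [0,0,-0.023]
    - [0,0,0]
  hand: [-1,-1,-1,-1,-1,-1,-1,-1]

```text
clock: 14.28
position: [0.5321, -0.0493, 0.1894]
ee_rot: [-0.003, 0.07, 0.998, -0.0]
contact_force: [-0.1, -0.2, -1.4]
width: 0.0213
gripper_force: 49.8
```

```bash
python3 - <<'E'
from h import *
for _ in range(5): s=st(); snap("wrist","w8"); print(np.round(s["moment"],3))
plan([.5331,-.0464,.18],172.3)
E
```

```text
14.28 [ 0.5321 -0.0493  0.1894] xhead 171.97 F [-0.14 -0.24 -1.4 ] w 0.0213 49.8
[ 0.015 -0.007  0.041]
14.32 [ 0.5325 -0.0471  0.1903] xhead 172.05 F [-0.02  0.93 -0.98] w 0.0214 49.8
[0.034 0.008 0.008]
14.38 [ 0.533  -0.0459  0.191 ] xhead 172.16 F [ 0.54  0.68 -1.56] w 0.0214 49.8
[ 0.051 -0.018  0.047]
14.43 [ 0.5333 -0.0452  0.1916] xhead 172.25 F [ 0.24 -0.48 -1.25] w 0.0218 49.8
[0.018 0.032 0.007]
14.47 [ 0.5336 -0.0448  0.1921] xhead 172.31 F [ 0.14  0.78 -1.07] w 0.0218 49.8
[ 0.009  0.007 -0.038]
1 xyz [[0.0014, -0.0061, 0.0411]] rot [0.0006, -0.0, 0.0009]
```

Emit:
apply_moves:
  xyz:
    - [0.002,-0.004,0.03]
    - [0,0,0.037]
    - [0,0,0]
    - [0,0,0]
    - [0,0,0]
  rot:
    - [0,0,0]
    - [0,0,0]
    - [0,0,0]
    - [0,0,0]
    - [0,0,0]
  hand: [-1,-1,-1,-1,-1]

```text
clock: 15.15
position: [0.5333, -0.0471, 0.1725]
ee_rot: [0.0, 0.067, 0.998, -0.0]
contact_force: [-0.1, 1.0, -1.4]
width: 0.0214
gripper_force: 49.8
```

```bash
cat > f.py <<'E'
from h import *
import sys
rp=np.load("rig.npy");rp[1]=-.008
def tiprig(pos):
    c,s=np.cos(rp[2]),np.sin(rp[2]);q=Rq(status.get_state()["ee_rot"]).as_matrix()
    d=np.array(pos)+q@[-.0015,0,.0955]-[rp[0],rp[1],0];return np.array([c*d[0]+s*d[1],-s*d[0]+c*d[1],d[2]])*1e3
n=int(sys.argv[1]) if len(sys.argv)>1 else 6
L=[]
for i in range(n):
    s=status.get_state();L.append(np.r_[s["contact_force"],s["moment"],s["position"]]);get_image("wrist")
L=np.array(L);m=L.mean(0);c,sn=np.cos(rp[2]),np.sin(rp[2])
print(round(s["clock"],2),"F rig",np.round([c*m[0]+sn*m[1],-sn*m[0]+c*m[1],m[2]],2),"M",m[3:6].round(3),"sd",L[:,:3].std(0).round(2),"pos",m[6:].round(4),"tip rig mm",tiprig(L[-1,6:]).round(1),"w",round(s["width"],4))
E
python3 f.py 8
```

```text
15.5 F rig [-0.22  0.23 -1.38] M [0.019 0.001 0.004] sd [0.57 0.42 0.24] pos [ 0.5331 -0.0471  0.1724] tip rig mm [-44.9 -45.7  76.8] w 0.0213
```

Emit:
apply_moves:
  xyz:
    - [0,0,0.01]
    - [0,0,0.01]
    - [0,0,0]
    - [0,0,0]
  rot:
    - [0,0,0]
    - [0,0,0]
    - [0,0,0]
    - [0,0,0]
  hand: [-1,-1,-1,-1]

```text
clock: 16.05
position: [0.533, -0.047, 0.1662]
ee_rot: [-0.0, 0.067, 0.998, 0.0]
contact_force: [-0.3, 0.9, -1.5]
width: 0.0214
gripper_force: 49.8
```

```bash
python3 f.py 6
```

```text
16.3 F rig [-0.07  0.16 -1.81] M [ 0.008 -0.006  0.007] sd [0.47 0.51 0.46] pos [ 0.5331 -0.047   0.1662] tip rig mm [-44.9 -45.7  70.8] w 0.0215
```

Emit:
apply_moves:
  xyz:
    - [0,0,0.006]
    - [0,0,0.006]
    - [0,0,0]
    - [0,0,0]
  rot:
    - [0,0,0]
    - [0,0,0]
    - [0,0,0]
    - [0,0,0]
  hand: [-1,-1,-1,-1]

```text
clock: 16.85
position: [0.533, -0.047, 0.1626]
ee_rot: [0.0, 0.067, 0.998, 0.0]
contact_force: [-0.5, 0.4, -1.9]
width: 0.0214
gripper_force: 49.8
```

```bash
python3 f.py 6
```

```text
17.1 F rig [-0.11  0.08 -1.72] M [ 0.012 -0.004  0.015] sd [0.55 0.49 0.45] pos [ 0.533  -0.047   0.1626] tip rig mm [-45.  -45.7  67.1] w 0.0218
```

Emit:
apply_moves:
  xyz:
    - [0,0,0.007]
    - [0,0,0]
    - [0,0,0]
  rot:
    - [0,0,0]
    - [0,0,0]
    - [0,0,0]
  hand: [-1,-1,-1]

```text
clock: 17.52
position: [0.5329, -0.047, 0.1604]
ee_rot: [-0.0, 0.067, 0.998, 0.0]
contact_force: [0.3, -0.7, -0.7]
width: 0.0214
gripper_force: 49.8
```

```bash
python3 f.py 6
```

```text
17.77 F rig [ 0.3  -0.3  -1.46] M [-0.014 -0.004  0.009] sd [0.04 0.35 0.49] pos [ 0.533  -0.047   0.1605] tip rig mm [-45.  -45.7  65. ] w 0.0215
```

Emit:
apply_moves:
  xyz:
    - [0,0,0.006]
    - [0,0,0]
    - [0,0,0]
  rot:
    - [0,0,0]
    - [0,0,0]
    - [0,0,0]
  hand: [-1,-1,-1]

```text
clock: 18.2
position: [0.533, -0.047, 0.1586]
ee_rot: [-0.0, 0.067, 0.998, 0.0]
contact_force: [0.0, -0.1, -1.7]
width: 0.0213
gripper_force: 49.8
```

```bash
python3 f.py 6
```

```text
18.45 F rig [-0.04  0.03 -1.49] M [ 0.006 -0.     0.023] sd [0.24 0.36 0.57] pos [ 0.533  -0.047   0.1587] tip rig mm [-45.  -45.7  63.2] w 0.0215
```

Emit:
apply_moves:
  xyz:
    - [0,0,0.006]
    - [0,0,0]
    - [0,0,0]
  rot:
    - [0,0,0]
    - [0,0,0]
    - [0,0,0]
  hand: [-1,-1,-1]

```text
clock: 18.88
position: [0.5331, -0.0471, 0.1569]
ee_rot: [0.0, 0.067, 0.998, 0.0]
contact_force: [0.9, 0.1, -2.1]
width: 0.0215
gripper_force: 49.8
```

```bash
python3 f.py 6
```

```text
19.12 F rig [ 0.18  0.02 -1.28] M [-0.015 -0.023 -0.018] sd [0.48 0.51 0.58] pos [ 0.533  -0.047   0.1569] tip rig mm [-45.  -45.6  61.4] w 0.0214
```

Emit:
apply_moves:
  xyz:
    - [0,0,0.005]
    - [0,0,0]
    - [0,0,0]
  rot:
    - [0,0,0]
    - [0,0,0]
    - [0,0,0]
  hand: [-1,-1,-1]

```text
clock: 19.55
position: [0.5331, -0.047, 0.1555]
ee_rot: [0.0, 0.067, 0.998, 0.0]
contact_force: [-0.4, 1.0, -0.5]
width: 0.0214
gripper_force: 49.9
```

```bash
python3 f.py 8
```

```text
19.9 F rig [-0.08  0.08 -0.55] M [-0.019 -0.022 -0.003] sd [0.48 0.55 0.5 ] pos [ 0.533  -0.047   0.1555] tip rig mm [-44.9 -45.7  59.9] w 0.0215
```

Emit:
apply_moves:
  xyz:
    - [0,0,0.003]
    - [0,0,0]
    - [0,0,0]
  rot:
    - [0,0,0]
    - [0,0,0]
    - [0,0,0]
  hand: [-1,-1,-1]

```text
clock: 20.32
position: [0.533, -0.047, 0.1545]
ee_rot: [0.0, 0.067, 0.998, 0.0]
contact_force: [-0.1, -0.7, 0.5]
width: 0.0211
gripper_force: 50.0
```

```bash
python3 f.py 8
```

```text
20.68 F rig [-0.32 -0.07  0.58] M [-0.023 -0.017  0.001] sd [0.25 0.46 0.25] pos [ 0.533  -0.047   0.1545] tip rig mm [-44.9 -45.7  59. ] w 0.0214
```

Emit:
apply_moves:
  xyz:
    - [-0.004,0,0]
    - [-0.003,0,0]
    - [0,0,0]
    - [0,0,0]
  rot:
    - [0,0,0]
    - [0,0,0]
    - [0,0,0]
    - [0,0,0]
  hand: [-1,-1,-1,-1]

```text
clock: 21.22
position: [0.5348, -0.0472, 0.1544]
ee_rot: [-0.0, 0.067, 0.998, 0.0]
contact_force: [-1.1, -0.1, 0.7]
width: 0.0216
gripper_force: 50.0
```

```bash
python3 f.py 6
```

```text
21.48 F rig [-1.21 -0.11  0.63] M [ 0.057  0.355 -0.016] sd [0.24 0.32 0.29] pos [ 0.5349 -0.0472  0.1545] tip rig mm [-43.  -45.6  59. ] w 0.0216
```

Emit:
apply_moves:
  xyz:
    - [0.007,0,0]
    - [0.007,0,0]
    - [0,0,0]
    - [0,0,0]
  rot:
    - [0,0,0]
    - [0,0,0]
    - [0,0,0]
    - [0,0,0]
  hand: [-1,-1,-1,-1]

```text
clock: 22.02
position: [0.5313, -0.0469, 0.1547]
ee_rot: [0.001, 0.067, 0.998, -0.0]
contact_force: [1.2, -0.0, -1.0]
width: 0.0214
gripper_force: 50.1
```

```bash
python3 f.py 6
```

```text
22.27 F rig [ 1.08 -0.32  0.23] M [-0.094 -0.324  0.001] sd [0.44 0.61 0.6 ] pos [ 0.5313 -0.0469  0.1546] tip rig mm [-46.7 -45.7  59.1] w 0.0212
```

Emit:
apply_moves:
  xyz:
    - [0.005,0,0]
    - [0,0,0]
    - [0,0,0]
  rot:
    - [0,0,0]
    - [0,0,0]
    - [0,0,0]
  hand: [-1,-1,-1]

```text
clock: 22.7
position: [0.5305, -0.0468, 0.1549]
ee_rot: [0.001, 0.067, 0.998, -0.0]
contact_force: [3.5, -0.2, 0.1]
width: 0.0215
gripper_force: 50.1
```

```bash
python3 f.py 6
```

```text
22.95 F rig [4.5  0.   0.09] M [-0.209 -1.21   0.005] sd [0.63 0.47 0.46] pos [ 0.5304 -0.0467  0.1548] tip rig mm [-47.5 -45.7  59.3] w 0.0215
```

Emit:
apply_moves:
  xyz:
    - [-0.009,0,0]
    - [-0.009,0,0]
    - [0,0,0]
    - [0,0,0]
  rot:
    - [0,0,0]
    - [0,0,0]
    - [0,0,0]
    - [0,0,0]
  hand: [-1,-1,-1,-1]

```text
clock: 23.5
position: [0.5329, -0.0469, 0.1538]
ee_rot: [-0.002, 0.067, 0.998, 0.0]
contact_force: [-1.5, -0.8, 1.1]
width: 0.0214
gripper_force: 50.1
```

```bash
python3 f.py 6
```

```text
23.75 F rig [-1.55 -0.33  0.6 ] M [0.041 0.373 0.006] sd [0.36 0.57 0.71] pos [ 0.5336 -0.0469  0.1541] tip rig mm [-43.8 -45.4  58.8] w 0.0212
```

Emit:
apply_moves:
  xyz:
    - [0,0.008,0]
    - [0,0.01,0]
    - [0,0.01,0]
    - [0,0.01,0]
    - [0,0.01,0]
    - [0,0,0]
    - [0,0,0]
  rot:
    - [0,0,0]
    - [0,0,0]
    - [0,0,0]
    - [0,0,0]
    - [0,0,0]
    - [0,0,0]
    - [0,0,0]
  hand: [-1,-1,-1,-1,-1,-1,-1]

```text
clock: 24.68
position: [0.5368, -0.0323, 0.1545]
ee_rot: [0.0, 0.068, 0.998, 0.001]
contact_force: [-0.1, 1.8, 0.5]
width: 0.0216
gripper_force: 50.0
```

```bash
python3 f.py 8
```

```text
25.02 F rig [0.17 1.07 0.38] M [ 0.28  -0.078 -0.011] sd [0.48 0.5  0.53] pos [ 0.5367 -0.0327  0.1545] tip rig mm [-43.2 -31.1  59. ] w 0.0213
```

Emit:
apply_moves:
  xyz:
    - [0.002,0.01,0.001]
    - [0,0.01,0.0005]
    - [0,0.01,0.0005]
    - [0,0.01,0]
    - [0,0.01,0]
    - [0,0.01,0]
    - [0,0,0]
  rot:
    - [0,0,0]
    - [0,0,0]
    - [0,0,0]
    - [0,0,0]
    - [0,0,0]
    - [0,0,0]
    - [0,0,0]
  hand: [-1,-1,-1,-1,-1,-1,-1]

```text
clock: 25.95
position: [0.5386, -0.0142, 0.1539]
ee_rot: [0.0, 0.067, 0.998, 0.001]
contact_force: [-0.3, 0.4, 0.5]
width: 0.0213
gripper_force: 50.1
```

```bash
python3 f.py 7
```

```text
26.25 F rig [-0.25  0.89  0.36] M [ 0.292 -0.073  0.003] sd [0.46 0.33 0.54] pos [ 0.5386 -0.0144  0.1539] tip rig mm [-43.8 -12.9  58.4] w 0.0212
```

Emit:
apply_moves:
  xyz:
    - [0,0.01,0.0005]
    - [0,0.01,0.0003]
    - [0,0.01,0.0003]
    - [0,0.01,0.0003]
    - [0,0.01,0.0003]
    - [0,0.01,0.0003]
    - [0,0.01,0]
    - [0,0,0]
  rot:
    - [0,0,0]
    - [0,0,0]
    - [0,0,0]
    - [0,0,0]
    - [0,0,0]
    - [0,0,0]
    - [0,0,0]
    - [0,0,0]
  hand: [-1,-1,-1,-1,-1,-1,-1,-1]

```text
clock: 27.3
position: [0.5414, 0.0066, 0.1533]
ee_rot: [0.0, 0.067, 0.998, 0.001]
contact_force: [-0.3, 1.1, 0.1]
width: 0.0211
gripper_force: 50.1
```

```bash
python3 f.py 7
```

```text
27.6 F rig [-0.35  0.96  0.52] M [ 0.298 -0.037  0.002] sd [0.23 0.44 0.25] pos [0.5414 0.0064 0.1533] tip rig mm [-43.8   8.2  57.8] w 0.0213
```

Emit:
apply_moves:
  xyz:
    - [0,0.01,0.0003]
    - [0,0.01,0.0003]
    - [0,0.01,0.0003]
    - [0,0.01,0.0003]
    - [0,0.01,0.0003]
    - [0,0.01,0.0003]
    - [0,0.01,0.0002]
    - [0,0.01,0]
  rot:
    - [0,0,0]
    - [0,0,0]
    - [0,0,0]
    - [0,0,0]
    - [0,0,0]
    - [0,0,0]
    - [0,0,0]
    - [0,0,0]
  hand: [-1,-1,-1,-1,-1,-1,-1,-1]

```text
clock: 28.65
position: [0.5446, 0.0297, 0.1527]
ee_rot: [0.0, 0.067, 0.998, 0.0]
contact_force: [-0.1, -2.2, 0.6]
width: 0.0215
gripper_force: 50.1
```

```bash
python3 f.py 8
```

```text
29.0 F rig [0.12 0.39 0.56] M [ 0.162 -0.005  0.009] sd [0.54 1.05 0.31] pos [0.5447 0.0302 0.1527] tip rig mm [-43.8  32.5  57.2] w 0.0217
```

Emit:
apply_moves:
  xyz:
    - [0,0.01,0.0003]
    - [0,0.01,0.0003]
    - [0,0.01,0.0003]
    - [0,0.01,0.0003]
    - [0,0.01,0.0003]
    - [0,0.01,0.0003]
    - [0,0.01,0.0003]
    - [0,0.01,0]
  rot:
    - [0,0,0]
    - [0,0,0]
    - [0,0,0]
    - [0,0,0]
    - [0,0,0]
    - [0,0,0]
    - [0,0,0]
    - [0,0,0]
  hand: [-1,-1,-1,-1,-1,-1,-1,-1]

```text
clock: 30.05
position: [0.5478, 0.0535, 0.1521]
ee_rot: [-0.0, 0.067, 0.998, 0.0]
contact_force: [-0.3, -1.3, 0.5]
width: 0.0216
gripper_force: 50.1
```

```bash
python3 f.py 8
```

```text
30.4 F rig [-0.32  0.34  0.51] M [ 0.132 -0.016  0.009] sd [0.71 0.92 0.3 ] pos [0.5479 0.054  0.1521] tip rig mm [-43.8  56.6  56.6] w 0.0216
```

Emit:
apply_moves:
  xyz:
    - [0,0.01,0.0003]
    - [0,0.01,0.0003]
    - [0,0.01,0.0003]
    - [0,0.008,0.0003]
    - [0,0.005,0]
    - [0,0,0]
  rot:
    - [0,0,0]
    - [0,0,0]
    - [0,0,0]
    - [0,0,0]
    - [0,0,0]
    - [0,0,0]
  hand: [-1,-1,-1,-1,-1,-1]

```text
clock: 31.2
position: [0.5496, 0.0666, 0.1517]
ee_rot: [0.0, 0.067, 0.998, 0.0]
contact_force: [0.0, -0.7, 1.0]
width: 0.0215
gripper_force: 50.2
```

```bash
python3 f.py 7
```

```text
31.5 F rig [-0.05 -0.05  0.92] M [-0.006  0.009  0.018] sd [0.28 0.46 0.46] pos [0.5496 0.0665 0.1517] tip rig mm [-43.7  69.   56.3] w 0.0214
```

Emit:
apply_moves:
  xyz:
    - [0,0.005,0]
    - [0,0.003,0]
    - [0,0,0]
    - [0,0,0]
  rot:
    - [0,0,0]
    - [0,0,0]
    - [0,0,0]
    - [0,0,0]
  hand: [-1,-1,-1,-1]

```text
clock: 32.05
position: [0.5498, 0.0685, 0.1517]
ee_rot: [-0.0, 0.067, 0.998, 0.0]
contact_force: [-0.8, -0.8, 0.6]
width: 0.0216
gripper_force: 50.2
```

```bash
python3 f.py 7
```

```text
32.35 F rig [-0.24 -1.39  0.54] M [-0.282  0.04   0.01 ] sd [0.41 0.45 0.49] pos [0.5499 0.0685 0.1517] tip rig mm [-43.7  71.   56.2] w 0.022
```

Emit:
apply_moves:
  xyz:
    - [0,0.006,0]
    - [0,0,0]
    - [0,0,0]
  rot:
    - [0,0,0]
    - [0,0,0]
    - [0,0,0]
  hand: [-1,-1,-1]

```text
clock: 32.78
position: [0.5501, 0.0706, 0.1517]
ee_rot: [0.0, 0.067, 0.998, 0.0]
contact_force: [0.3, -0.2, 1.0]
width: 0.0217
gripper_force: 50.2
```

```bash
python3 f.py 7
```

```text
33.08 F rig [ 0.22 -0.2   0.58] M [-0.025  0.024 -0.006] sd [0.2  0.44 0.56] pos [0.5501 0.0705 0.1517] tip rig mm [-43.7  73.1  56.2] w 0.0214
```

Emit:
apply_moves:
  xyz:
    - [0,0.005,0]
    - [0,0,0]
    - [0,0,0]
  rot:
    - [0,0,0]
    - [0,0,0]
    - [0,0,0]
  hand: [-1,-1,-1]

```text
clock: 33.5
position: [0.5502, 0.0713, 0.1517]
ee_rot: [-0.0, 0.067, 0.998, -0.0]
contact_force: [-0.8, -3.4, 0.4]
width: 0.0219
gripper_force: 50.1
```

```bash
python3 f.py 7
```

```text
33.8 F rig [-0.11 -2.62  0.88] M [-0.729  0.103 -0.005] sd [0.37 0.52 0.66] pos [0.5503 0.0713 0.1517] tip rig mm [-43.8  73.9  56.2] w 0.0214
```

Emit:
apply_moves:
  xyz:
    - [0,-0.006,0]
    - [0,-0.006,0]
    - [-0.008,0,0]
    - [-0.01,0,0]
    - [-0.01,0,0]
    - [-0.01,0,0]
    - [-0.01,0,0]
    - [0,0,0]
  rot:
    - [0,0,0]
    - [0,0,0]
    - [0,0,0]
    - [0,0,0]
    - [0,0,0]
    - [0,0,0]
    - [0,0,0]
    - [0,0,0]
  hand: [-1,-1,-1,-1,-1,-1,-1,-1]

```text
clock: 34.85
position: [0.5651, 0.0661, 0.1518]
ee_rot: [0.001, 0.067, 0.998, -0.0]
contact_force: [-0.7, 0.1, 0.8]
width: 0.0214
gripper_force: 50.1
```

```bash
python3 f.py 7
```

```text
35.15 F rig [ 0.2  -0.36  0.73] M [-0.023 -0.038 -0.018] sd [0.67 0.41 0.74] pos [0.565  0.0661 0.152 ] tip rig mm [-28.4  70.7  56.5] w 0.0217
```

Emit:
apply_moves:
  xyz:
    - [-0.01,0,-0.0005]
    - [-0.01,0,0]
    - [-0.01,0,0]
    - [-0.01,0,0]
    - [-0.01,0,0]
    - [-0.01,0,0]
    - [0,0,0]
  rot:
    - [0,0,0]
    - [0,0,0]
    - [0,0,0]
    - [0,0,0]
    - [0,0,0]
    - [0,0,0]
    - [0,0,0]
  hand: [-1,-1,-1,-1,-1,-1,-1]

```text
clock: 36.08
position: [0.583, 0.0637, 0.152]
ee_rot: [0.001, 0.067, 0.998, 0.0]
contact_force: [0.2, -0.3, 0.1]
width: 0.0214
gripper_force: 50.1
```

```bash
python3 f.py 7
```

```text
36.38 F rig [0.34 0.09 0.73] M [-0.002 -0.078  0.019] sd [0.31 0.38 0.54] pos [0.5829 0.0637 0.1521] tip rig mm [-10.4  70.7  56.7] w 0.0215
```

Emit:
apply_moves:
  xyz:
    - [-0.01,0,-0.0005]
    - [-0.01,0,0]
    - [-0.01,0,0]
    - [-0.01,0,0]
    - [-0.01,0,0]
    - [-0.01,0,0]
    - [-0.01,0,0]
    - [0,0,0]
  rot:
    - [0,0,0]
    - [0,0,0]
    - [0,0,0]
    - [0,0,0]
    - [0,0,0]
    - [0,0,0]
    - [0,0,0]
    - [0,0,0]
  hand: [-1,-1,-1,-1,-1,-1,-1,-1]

```text
clock: 37.42
position: [0.6038, 0.0608, 0.1522]
ee_rot: [0.001, 0.067, 0.998, 0.0]
contact_force: [-0.2, -0.1, 0.9]
width: 0.0215
gripper_force: 50.1
```

```bash
python3 f.py 6
```

```text
37.67 F rig [ 0.52 -0.29  0.5 ] M [-0.023 -0.104 -0.016] sd [0.48 0.52 0.45] pos [0.6037 0.0609 0.1523] tip rig mm [10.7 70.7 56.8] w 0.0215
```

Emit:
apply_moves:
  xyz:
    - [-0.01,0,0]
    - [-0.01,0,0]
    - [-0.01,0,0]
    - [-0.005,0,0]
    - [0,0,0]
    - [0,0,0]
  rot:
    - [0,0,0]
    - [0,0,0]
    - [0,0,0]
    - [0,0,0]
    - [0,0,0]
    - [0,0,0]
  hand: [-1,-1,-1,-1,-1,-1]

```text
clock: 38.48
position: [0.6135, 0.0595, 0.1521]
ee_rot: [0.0, 0.067, 0.998, 0.0]
contact_force: [0.2, 0.7, 1.2]
width: 0.0215
gripper_force: 50.1
```

```bash
python3 f.py 8
```

```text
38.83 F rig [0.09 0.1  0.56] M [0.029 0.103 0.012] sd [0.57 0.44 0.7 ] pos [0.6135 0.0595 0.1522] tip rig mm [20.5 70.7 56.6] w 0.0216
```

Emit:
apply_moves:
  xyz:
    - [0,0,-0.03]
    - [0,0,-0.07]
    - [0,0,-0.1]
    - [0,0,-0.1]
    - [0,0,0]
    - [0,0,0]
  rot:
    - [0,0,0]
    - [0,0,0]
    - [0,0,0]
    - [0,0,0]
    - [0,0,0]
    - [0,0,0]
  hand: [-1,-1,-1,-1,-1,-1]

```text
clock: 39.62
position: [0.6124, 0.0595, 0.2409]
ee_rot: [-0.001, 0.067, 0.998, -0.0]
contact_force: [0.5, 0.2, -1.2]
width: 0.0213
gripper_force: 49.9
```

```bash
python3 - <<'E'
from h import *
st();plan([.515,.329,.235],165)
E
```

```text
39.62 [0.6124 0.0595 0.2409] xhead 172.27 F [ 0.49  0.15 -1.24] w 0.0213 49.9
5 xyz [[0.0885, 0.1693, 0.0041], [0.0928, 0.167, 0.004], [0.097, 0.1646, 0.004], [0.1011, 0.162, 0.004], [0.1052, 0.1594, 0.004]] rot [-0.0001, -0.0003, 0.0242]
```

Emit:
apply_moves:
  xyz:
    - [0.089,0.169,0]
    - [0.093,0.167,0]
    - [0.097,0.165,0]
    - [0.101,0.162,0]
    - [0.105,0.159,0]
    - [0,0,0]
    - [0,0,0]
    - [0,0,0]
  rot:
    - [0,0,0.024]
    - [0,0,0.024]
    - [0,0,0.024]
    - [0,0,0.024]
    - [0,0,0.024]
    - [0,0,0]
    - [0,0,0]
    - [0,0,0]
  hand: [-1,-1,-1,-1,-1,-1,-1,-1]

```text
clock: 40.62
position: [0.5157, 0.3276, 0.2413]
ee_rot: [-0.0, 0.131, 0.991, -0.001]
contact_force: [0.2, 0.7, -1.0]
width: 0.0218
gripper_force: 50.1
```

```bash
python3 - <<'E'
from h import *
st();d=snap("wrist","w9");plan([.515,.329,.14],165)
u,v=215,130
cv2.imwrite("pics/w9c.png",cv2.resize(d["px"][130:270,180:330],(600,560),interpolation=cv2.INTER_CUBIC)[:,:,::-1])
print("hole pred",((proj(d,[[.5163,.3288,.108]])-[180,130])*4).round(0))
E
```

```text
40.62 [0.5157 0.3276 0.2413] xhead 164.99 F [ 0.2   0.72 -0.98] w 0.0218 50.1
2 xyz [[0.002, 0.0021, 0.1692], [0.0021, 0.0021, 0.1692]] rot [-0.0004, -0.0002, -0.0003]
hole pred [[309. 226.]]
```

View pics/w9c.png

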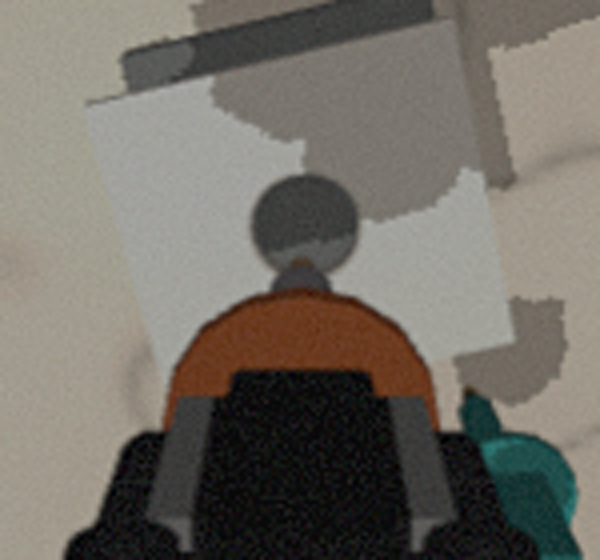

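The hole is at (305,226), 1 px from the prediction, and the brass tip just shows at (300,263), in line with it. I'll lower the probe.

Emit:
apply_moves:
  xyz:
    - [0.002,0.003,0.08]
    - [0.002,0.003,0.1]
    - [0,0,0.1]
    - [0,0,0.05]
    - [0,0,0]
    - [0,0,0]
  rot:
    - [0,0,0]
    - [0,0,0]
    - [0,0,0]
    - [0,0,0]
    - [0,0,0]
    - [0,0,0]
  hand: [-1,-1,-1,-1,-1,-1]

```text
clock: 41.42
position: [0.5158, 0.3311, 0.1443]
ee_rot: [0.001, 0.13, 0.991, 0.001]
contact_force: [0.8, 0.5, -1.5]
width: 0.0214
gripper_force: 50.1
```

```bash
python3 f.py 4
```

```text
41.58 F rig [ 0.4  -0.2  -1.27] M [ 0.017 -0.002  0.003] sd [0.27 0.68 0.32] pos [0.5157 0.3312 0.1444] tip rig mm [-112.9  326.8   48.8] w 0.0214
```

Emit:
apply_moves:
  xyz:
    - [0,-0.004,0.03]
    - [0,0,0.025]
    - [0,0,0.01]
    - [0,0,0]
    - [0,0,0]
  rot:
    - [0,0,0]
    - [0,0,0]
    - [0,0,0]
    - [0,0,0]
    - [0,0,0]
  hand: [-1,-1,-1,-1,-1]

```text
clock: 42.25
position: [0.514, 0.3296, 0.1235]
ee_rot: [-0.0, 0.13, 0.992, -0.0]
contact_force: [-2.5, -1.6, 1.4]
width: 0.0217
gripper_force: 50.4
```

```bash
python3 f.py 4
```

```text
42.4 F rig [-1.62 -1.13  1.39] M [-0.159  0.271 -0.009] sd [0.57 0.45 0.41] pos [0.5141 0.3297 0.1235] tip rig mm [-114.1  325.    28. ] w 0.0213
```

Collar is on the plate. Opening slowly, then rising.

Emit:
apply_moves:
  xyz:
    - [0,0,0]
    - [0,0,0]
    - [0,0,0]
    - [0,0,0]
    - [0,0,0]
    - [0,0,0]
    - [0,0,0]
    - [0,0,0]
  rot:
    - [0,0,0]
    - [0,0,0]
    - [0,0,0]
    - [0,0,0]
    - [0,0,0]
    - [0,0,0]
    - [0,0,0]
    - [0,0,0]
  hand: [-0.4,-0.3,0,0.3,0.7,1,1,1]

```text
clock: 43.45
position: [0.5145, 0.3298, 0.1235]
ee_rot: [0.0, 0.13, 0.992, 0.0]
contact_force: [0.0, 0.2, -0.6]
width: 0.0849
gripper_force: 0.0
```

Emit:
apply_moves:
  xyz:
    - [0,0,-0.04]
    - [0,0,-0.08]
    - [0,0,-0.12]
    - [0,0,-0.15]
    - [0,0,-0.1]
    - [0,0,0]
    - [0,0,0]
    - [0,0,0]
  rot:
    - [0,0,0]
    - [0,0,0]
    - [0,0,0]
    - [0,0,0]
    - [0,0,0]
    - [0,0,0]
    - [0,0,0]
    - [0,0,0]
  hand: [1,1,1,1,1,1,1,1]

```text
clock: 44.45
position: [0.5137, 0.3294, 0.269]
ee_rot: [-0.001, 0.13, 0.992, -0.001]
contact_force: [0.3, 0.0, 0.4]
width: 0.0852
gripper_force: 0.0
```

```bash
python3 - <<'E'
from h import *
st();d=snap("wrist","w10");s=snap("scene","s2")
u,v=proj(d,[[.516,.33,.12]])[0].astype(int);v0=min(max(v-75,0),234)
a=cv2.resize(d["px"][v0:v0+150,u-65:u+65],(390,450));b=cv2.resize(s["px"][110:310,160:338],(400,450))
cv2.imwrite("pics/fin.png",np.hstack([a,b])[:,:,::-1])
E
```

```text
44.45 [0.5137 0.3294 0.269 ] xhead 165.07 F [0.25 0.01 0.44] w 0.0852 0.0Traceback (most recent call last):
  File "<stdin>", line 2, in <module>
  File "h.py", line 6, in snap
    s=status.get_state(); im=get_image(name)
                             ~~~~~~~~~^^^^^^
ValueError: 200 camera calls are used up
```

The camera calls are used up. The probe was released seated, at the same height where I grasped it, and the arm is clear, so I'm handing in.

```bash
python3 -c "
from rig import job
print(job.sign_off())"
```

```text
the job is handed in; nothing more can be done
None
```

I pumped the lever three full strokes, traced the groove from the green mark round the corner to the red mark at about 2 N on the force readings, put the probe back in its stand and signed off at about 44 s; camera calls ran out, so I couldn't check the final placement or the bystanders by picture, and sign-off gave no verdict.

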